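# Lock the spindle: line up the slotted disc and push the locking bar through

### The arm

A 7-joint arm with a two-finger parallel gripper is mounted at the origin on the work surface. World frame = base frame: x ahead of the robot, y to its left, z up, the work surface at z = 0. Lengths are in m, angles in rad, forces in N, time in s.
With the tool pointing down it reaches from about 0.425 to 0.875 m from the base axis. Payload 8.4 kg.
Tool frame: the origin (TCP) lies at the very end of the fingers, on their centre line; the grasp point (between the pads) lies 19 mm behind it; z points along the fingers, x is the direction in which the jaws open and shut, and the axes are right-handed (so a half turn about z gives the same grasp; the last joint's range is limited). The gripper opens to 85 mm and grips with 20 to 120 N. Pads are 22 mm wide; open, the fingers measure 114 mm over their backs; the gripper's body (76 mm by 85 mm) begins 54 mm behind the grasp point. The pads swing forward as they close: fully open they stand 13 mm farther back than shut.
Start: joints at [-1.398, 0.333, 0.04, 1.465, -0.013, 1.343, -0.059], TCP at [0.175, 0.626, 0.231] pointing down, gripper open.
Joint ranges: [-2.58, 2.58], [-0.38, 2.09], [-1.3, 1.39], [0.25, 2.4], [-1.5, 4.64], [0.08, 2.09], [-2.65, 2.65]. Speed limits (rad/s): [2.22, 2.22, 2.79, 2.79, 3.14, 3.14, 3.14].

### API

Orientations are given as [roll, pitch, yaw] about the fixed x, y, z axes, in that order (R = Rz(yaw) Ry(pitch) Rx(roll)).
In Python, from bench import env, grab_frame, calibration, workorder gives the robot as it stands.
- The arm moves only by the tool play_rows, never from a script. Its argument "rows" is a list of rows, each an object of numbers: "x", "y", "z": the shift along the tool's x, y, z in m; "ax", "ay", "az": the turn, a rotation vector about the tool's x, y, z in degrees; "hand": the closure, from 0 (fully open) to 1 (shut). In form: [{"x": .., "y": .., "z": .., "ax": .., "ay": .., "az": .., "hand": ..}, ...]. A call has 1 to 20 rows; each row shifts and turns the pose as measured when the row begins, along the tool's axes as they then stand; what a row does not reach is not made up. A row lasts 1/12 s, in which the tool goes at most 41.7 mm and 7.16 degrees, less where a joint would pass 70% of its speed; a pose out of reach is approached as far as the arm can. A call with a gripper value outside its range is refused whole. The fingers move at their own pace and stop on an object; "grip_force" is the grip in N (left out, the last holds). Time passes only in rows, so rows that do not move let the fingers close. It gives the time, the measured TCP pose, the force and the opening at its end, in the units of the state.
- env.get_state(): the state, without advancing time (a new reading comes with each control period).
- grab_frame(name): name is "scene" or "top"; returns (picture, depth): 420x560x3 uint8, red, green, blue; 420x560 float32, m along the optical axis (not along the pixel's ray), 0 where there is no reading.
- calibration(name): a dict with "fx", "fy", "cx", "cy" (pixels), "world_to_cam" (4x4, takes a point from world to camera coordinates). Camera axes: x right, y down, z forward; pixel columns grow to the right and rows downward; lengths in m; the calibration is good to about 2 mm. A picture is of the moment at which its call begins. calibration takes no time and is no camera call.
- workorder.finish_job(): hands the job in, once; it reports no verdict.
The state is a dict: "time": time; "q": joint angles; "joint_velocities": joint speeds; "joint_torque": joint torques, N m; "eef_pos": TCP position; "eef_rot": TCP orientation; "wrist_force": force on the tool from outside, world axes, zero at the start; "torque": the same for the moment, N m; "finger_gap": finger opening in m.
Only numpy, scipy, OpenCV 4.12 (cv2) and the standard library are available. Lean on these libraries where they do the work, as an engineer would, in place of code of your own. Each camera call takes 0.05 s, during which the arm holds its last target.

### The job

Lock the spindle on the green fixture. Push the black pegs of the steel disc round with a fingertip until the slot across the disc lines up with the locking bar, then push the bar by its red tab through the slot and the keeper beyond, until the tab is fully home against the steel strap. Only push, lift nothing: the bar stays down in its guide, and the oil bottle, collet and spanner stay standing or lying where they are.

Things in the scene. Friction and masses are not known exactly. Their poses are not given: they have to be found in the camera images.
- lock_base: The fixture: green casting fixed to the bench, base plate 340 x 90 x 12 mm (128 mm across at the disc). Origin on the bench under the disc's axis; z up; x is the direction in which the bar is pushed. The bar's open-topped guide runs from x = -235 to -54 mm: floor 20 mm above the bench, walls to 30 mm, 34 mm wide outside, 14 mm inside.
- keeper (a point): Centre of the keeper's top, 43 mm above the bench: a green bridge-shaped block 38 mm wide beyond the disc (fixture x 57 to 80 mm) with a tunnel 18 mm wide through which the bar's nose passes. Fixed to the fixture.
- lock_disc (a joint): Angle of the disc about its upright axis, rad, growing counter-clockwise seen from above. At 0 and also at 3.14 the slot lies along the fixture's x axis, in line with the bar (either will do); it turns from -0.3 to 3.44 and starts between 0.5 and 2.6. It turns stiffly (about 4 N at a peg) and stays where it is left.
- disc_top (a point): Centre of the disc's top face, 36 mm above the bench. Steel disc of 100 mm diameter with a slot right across its middle, 17 mm wide and 16.5 mm deep with a dark floor, flared to 26 mm at both mouths. This point's x axis runs along the slot and turns with the disc.
- peg_a (a point): Top centre of one of two upright black pegs on the disc, 12 mm in diameter and 32 mm tall (top 68 mm above the bench), 33 mm from the disc's axis, at right angles to the slot (on the disc's +y side).
- peg_b (a point): Top centre of the other, equal peg, opposite the first (on the disc's -y side).
- bar: Locking bar, loose in the guide: aluminium, 176 mm long, 12 mm wide and high, 0.2 kg, tapered nose at +x, red upright tab on its tail. Origin at mid-length on its underside; x points from tail to nose, along the fixture's x. A few N of sliding friction resist it. In the fixture's frame its x starts at -0.156 to -0.146 m and is +0.004 m when the tab meets the strap.
- tab_back (a point): Centre of the back face of the bar's red tab, the face to push, 45 mm above the bench. The tab is 30 mm wide, 12 mm thick and stands from 32 to 58 mm above the bench; this face is 88 mm behind the bar's origin.
- strap (a point): Middle of the strap's face on the bar's side, 38 mm above the bench: the tab's front face stops here. The steel strap bridges the guide at fixture x -72 to -57 mm, top 42 mm above the bench. Fixed to the fixture.
- oil_bottle: Small yellow oil bottle with a red cap, 44 mm in diameter, 85 mm tall, standing beside the fixture; leave it. Origin at the centre of its underside.
- collet: Brass collet standing on the bench beside the fixture, 34 mm in diameter at the top, 56 mm tall; leave it. Origin at the centre of its underside.
- spanner: Steel spanner, 140 mm long, lying flat on the bench beside the fixture; leave it. Origin at the middle of its underside.
Mind the look-alikes: they are no part of the job. Of the things shaped like the bar, the aluminium one is meant.

How it is judged:
By the outcome, as a careful person would: the job done as asked, in the order asked, and still so for the second after the job is handed in, with the robot touching nothing.
It also fails if it takes over 48 s, if anything falls off the work surface, if the arm or the gripper's body presses on something with over 40 N, if the wrist force passes 120 N, or if a joint passes its speed limit or range.

## Working session

There is one attempt and no reset: what is moved stays moved. The work goes in short steps, Python scripts to look and compute and a tool call to move; the robot and the scene stay as the last step left them, time stands still between calls to the robot, and variables do not carry over. Pictures are saved under pics/ and viewed, and the job is handed in when it is done.

Besides the shell and the picture viewer there is one more tool, called after "Emit:" by a JSON object that holds its "method" and its "body". play_rows: Moves the arm, as the interface text tells. Its arguments: {"type":"object","properties":{"rows":{"type":"array","items":{"type":"object","properties":{"x":{"type":"number"},"y":{"type":"number"},"z":{"type":"number"},"ax":{"type":"number"},"ay":{"type":"number"},"az":{"type":"number"},"hand":{"type":"number"}}}},"grip_force":{"type":"number"}},"required":["rows"]}

```bash
ls; mkdir -p pics; python3 - <<'E'
from bench import env, grab_frame, calibration, workorder
import cv2,numpy as np
s=env.get_state()
print(s)
for n in ["scene","top"]:
    p,d=grab_frame(n); cv2.imwrite(f"pics/{n}0.png",p[:,:,::-1]); np.save(f"pics/{n}0.npy",d)
    print(calibration(n))
E
```

```text
pics
{'time': 0.0, 'q': array([-1.39819921,  0.33389414,  0.03989545,  1.46626655, -0.01341402,
        1.34332901, -0.05850718]), 'joint_velocities': array([ 0.00127915, -0.00014082, -0.00011615,  0.00060451, -0.00075641,
        0.00047759, -0.00016571]), 'joint_torque': array([-4.83441108e-04, -6.58551121e+01,  1.36506513e+00, -4.05567670e+01,
        1.65776338e-02,  1.27001287e-02,  1.80964214e-06]), 'eef_pos': array([0.17441257, 0.62568123, 0.23043472]), 'eef_rot': array([3.14148920e+00, 1.62747258e-03, 1.29895114e+00]), 'wrist_force': array([-0.9521377 , -0.46714401, -0.02124497]), 'torque': array([-0.06909548,  0.0118086 ,  0.00171668]), 'finger_gap': 0.08519849843405732}
{'fx': 494.7028134885184, 'fy': 494.7028134885184, 'cx': 274.1408147129542, 'cy': 210.40669125905873, 'world_to_cam': array([[-0.56948382,  0.8219515 , -0.00916073,  0.328572  ],
       [ 0.67555059,  0.46164351, -0.5749058 , -0.35193873],
       [-0.46831569, -0.33358808, -0.81816832,  1.21250011],
       [ 0.        ,  0.        ,  0.        ,  1.        ]])}
{'fx': 411.4550698484166, 'fy': 411.4550698484166, 'cx': 282.0941425971506, 'cy': 206.8726179163021, 'world_to_cam': array([[ 0.08529451, -0.99635402, -0.00187233, -0.02117219],
       [-0.97560643, -0.08313658, -0.20317579,  0.57562044],
       [ 0.20227935,  0.01915643, -0.97914049,  0.79490614],
       [ 0.        ,  0.        ,  0.        ,  1.        ]])}
```

View pics/scene0.png

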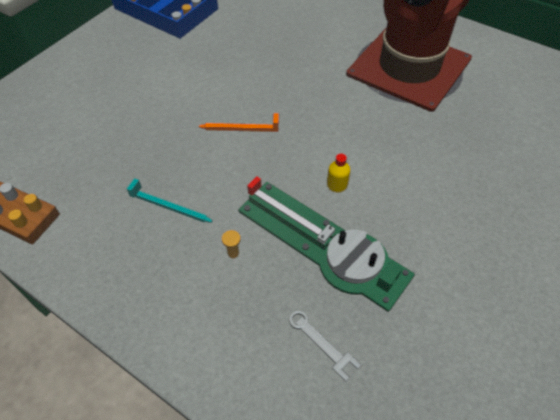

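View pics/top0.png

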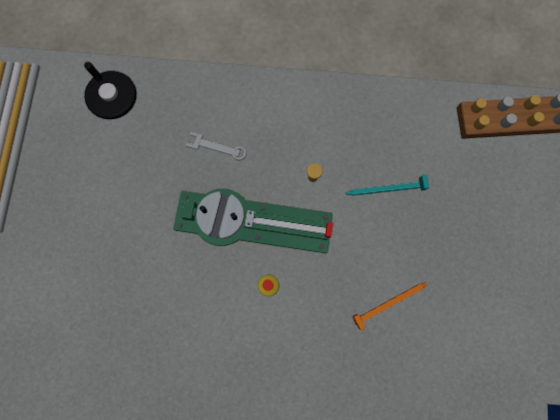

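The scene and top views show the aluminium bar with its red tab in the green guide (top 248–332, 220–230). The look-alikes are the teal bar (top 388,188) and the orange bar (top 392,305). Only the bar in the guide fits the description. I'll enlarge it to confirm.

```bash
python3 - <<'E'
import cv2
p=cv2.imread("pics/top0.png"); cv2.imwrite("pics/topc.png",cv2.resize(p[180:260,170:345],None,fx=4.5,fy=4.5,interpolation=cv2.INTER_CUBIC))
p=cv2.imread("pics/scene0.png"); cv2.imwrite("pics/scenec.png",cv2.resize(p[165:315,230:420],None,fx=4,fy=4,interpolation=cv2.INTER_CUBIC))
E
```

```text
(no output)
```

View pics/topc.png

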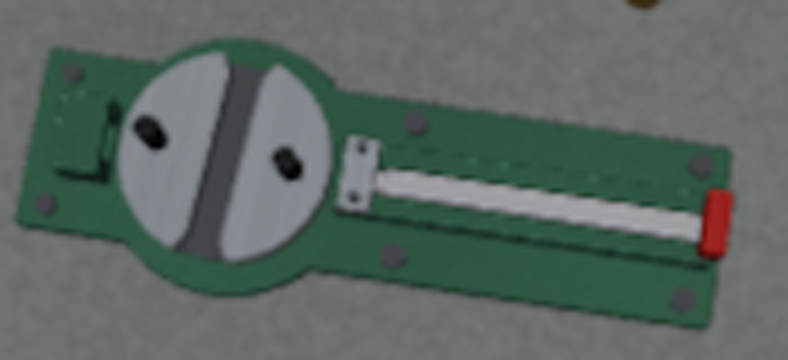

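View pics/scenec.png

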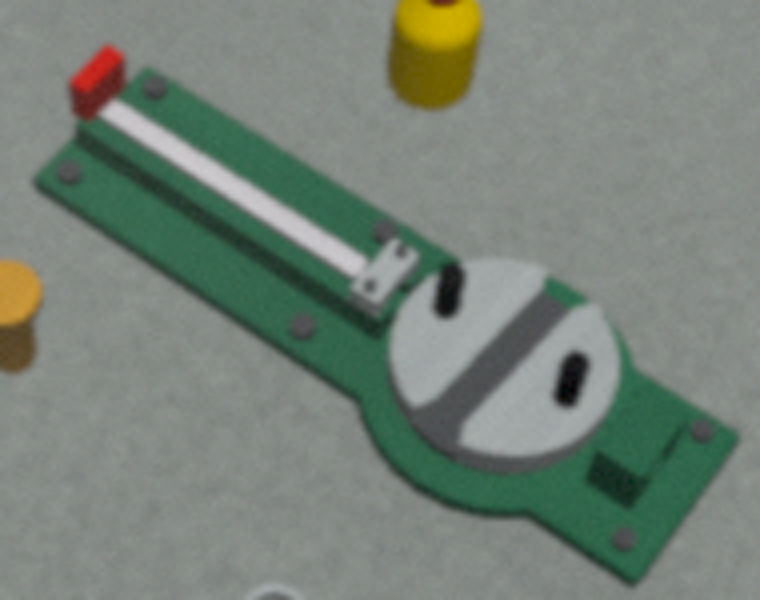

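```bash
cat > h.py <<'E'
import numpy as np
from bench import calibration
def bp(n,u,v,z):
    c=calibration(n);T=c["world_to_cam"];R=T[:3,:3];t=T[:3,3]
    d=R.T@np.array([(u-c["cx"])/c["fx"],(v-c["cy"])/c["fy"],1]);o=-R.T@t
    return o+d*(z-o[2])/d[2]
def top(u,v,z): return bp("top",170+(u+.5)/4.5-.5,180+(v+.5)/4.5-.5,z)
def sc(u,v,z): return bp("scene",230+(u+.5)/4-.5,165+(v+.5)/4-.5,z)
E
python3 - <<'E'
from h import *
np.set_printoptions(precision=4,suppress=True)
T={'c1':(52,48,.012),'c2':(18,222,.012),'c3':(732,150,.012),'c4':(708,328,.012),
'discL':(118,158,.036),'discR':(332,158,.036),'slotTop':(246,68,.0195),'slotBot':(200,255,.0195),'tabtopc':(722,225,.058),'pegL':(146,127,.068),'pegR':(284,157,.068),'strap':(360,173,.042)}
for k,v in T.items(): print('top',k,top(*v))
S={'cNear':(634,582,.012),'cR':(738,437,.012),'cL':(36,182,.012),'cT':(146,68,.012),'tab':(98,65,.058),'pegL':(452,268,.068),'pegR':(574,358,.068),'strap':(388,262,.042)}
for k,v in S.items(): print('sc',k,sc(*v))
E
```

```text
top c1 [0.6035 0.2544 0.012 ]
top c2 [0.5164 0.2591 0.012 ]
top c3 [ 0.5809 -0.0816  0.012 ]
top c4 [ 0.4937 -0.0755  0.012 ]
top discL [0.5476 0.2096 0.036 ]
top discR [0.5561 0.1088 0.036 ]
top slotTop [0.5998 0.157  0.0195]
top slotBot [0.507  0.1684 0.0195]
top tabtopc [ 0.5364 -0.0743  0.058 ]
top pegL [0.5575 0.1913 0.068 ]
top pegR [0.549 0.127 0.068]
top strap [0.5491 0.0943 0.042 ]
sc cNear [0.6063 0.2542 0.012 ]
sc cR [0.519  0.2604 0.012 ]
sc cL [ 0.584  -0.0784  0.012 ]
sc cT [ 0.4968 -0.075   0.012 ]
sc tab [ 0.5373 -0.073   0.058 ]
sc pegL [0.5478 0.1252 0.068 ]
sc pegR [0.5578 0.1901 0.068 ]
sc strap [0.5453 0.0936 0.042 ]
```

```bash
cat >> h.py <<'E'
from scipy.spatial.transform import Rotation as Ro
AX=np.array([.5531,.1584]); YAW=np.radians(86.1)
def f2w(fx,fy):
    c,s=np.cos(YAW),np.sin(YAW); return AX+np.array([c*fx-s*fy,s*fx+c*fy])
def w2f(p):
    c,s=np.cos(YAW),np.sin(YAW); d=np.array(p[:2])-AX; return np.array([c*d[0]+s*d[1],-s*d[0]+c*d[1]])
def go(fx,fy,z,yawdeg):
    from bench import env
    s=env.get_state();R=Ro.from_euler('xyz',s['eef_rot']).as_matrix()
    w=f2w(fx,fy);d=R.T@(np.array([w[0],w[1],z])-s['eef_pos'])
    Rt=Ro.from_euler('xyz',[180,0,yawdeg],degrees=True).as_matrix()
    print('t',round(s['time'],2),'tool d mm',(d*1000).round(1),'turn deg',np.degrees(Ro.from_matrix(R.T@Rt).as_rotvec()).round(2),'F',s['wrist_force'].round(1),'fix',(w2f(s['eef_pos'])*1000).round(1),s['eef_pos'][2].round(4))
E
python3 -c "
from h import *
go(-.053,-.013,.12,41.1)"
```

```text
t 0.1 tool d mm [-397.7  513.7  111.1] turn deg [3.000e-02 8.000e-02 3.333e+01] F [-0.2  0.4 -0.1] fix [440.5 409.6] 0.2305
```

Emit:
{"method": "play_rows", "body": {"rows": [{"az": 6.6, "hand": 1}, {"az": 6.6, "hand": 1}, {"az": 6.6, "hand": 1}, {"az": 6.6, "hand": 1}, {"az": 6.6, "hand": 1}, {"hand": 1}]}}

```text
invalid input
```

```bash
python3 -c "
from h import *
go(-.053,-.013,.12,41.1)"
```

```text
t 0.1 tool d mm [-397.7  513.7  111.1] turn deg [3.000e-02 8.000e-02 3.333e+01] F [-0.2  0.4 -0.1] fix [440.5 409.6] 0.2305
```

Emit:
{"method": "play_rows", "body": {"rows": [{"x": 0, "y": 0, "z": 0, "ax": 0, "ay": 0, "az": 6.6, "hand": 1}, {"x": 0, "y": 0, "z": 0, "ax": 0, "ay": 0, "az": 6.6, "hand": 1}, {"x": 0, "y": 0, "z": 0, "ax": 0, "ay": 0, "az": 6.6, "hand": 1}, {"x": 0, "y": 0, "z": 0, "ax": 0, "ay": 0, "az": 6.6, "hand": 1}, {"x": 0, "y": 0, "z": 0, "ax": 0, "ay": 0, "az": 6.6, "hand": 1}, {"x": 0, "y": 0, "z": 0, "ax": 0, "ay": 0, "az": 0, "hand": 1}], "grip_force": 30}}

```text
time: 0.6
eef_pos: [0.1742, 0.6241, 0.2272]
eef_rot: [3.137, 0.006, 0.697]
wrist_force: [-0.0, -0.0, -0.0]
finger_gap: 0.0124
```

```bash
python3 -c "
from h import *
go(-.053,-.013,.12,41.1)"
```

```text
t 0.6 tool d mm [-35.  647.1 110.3] turn deg [ 0.25  0.33 -1.18] F [-0. -0. -0.] fix [438.9 409.7] 0.2272
```

Emit:
{"method": "play_rows", "body": {"rows": [{"x": -2, "y": 0, "z": 0, "ax": 0, "ay": 0, "az": 0, "hand": 1}]}}

```text
time: 0.68
eef_pos: [0.1479, 0.5986, 0.2255]
eef_rot: [3.133, 0.005, 0.693]
wrist_force: [-1.0, -1.3, -0.0]
finger_gap: 0.0004
```

I entered that x shift as -2, which means metres. The 41.7 mm per-row cap limited it and nothing was near, so no harm done. I'll re-plan from here.

```bash
python3 -c "
from h import *
go(-.053,-.013,.12,41.1)"
```

```text
t 0.68 tool d mm [  3.7 644.  110.8] turn deg [ 0.47  0.28 -1.38] F [-1.  -1.3 -0. ] fix [411.6 434.2] 0.2255
```

Emit:
{"method": "play_rows", "body": {"rows": [{"x": 0, "y": 0.038, "z": 0.003, "ax": 0, "ay": 0, "az": 0, "hand": 1}, {"x": 0, "y": 0.038, "z": 0.003, "ax": 0, "ay": 0, "az": 0, "hand": 1}, {"x": 0, "y": 0.038, "z": 0.003, "ax": 0, "ay": 0, "az": 0, "hand": 1}, {"x": 0, "y": 0.038, "z": 0.003, "ax": 0, "ay": 0, "az": 0, "hand": 1}, {"x": 0, "y": 0.038, "z": 0.003, "ax": 0, "ay": 0, "az": 0, "hand": 1}, {"x": 0, "y": 0.038, "z": 0.003, "ax": 0, "ay": 0, "az": 0, "hand": 1}, {"x": 0, "y": 0.038, "z": 0.003, "ax": 0, "ay": 0, "az": 0, "hand": 1}, {"x": 0, "y": 0.038, "z": 0.003, "ax": 0, "ay": 0, "az": 0, "hand": 1}, {"x": 0, "y": 0.038, "z": 0.003, "ax": 0, "ay": 0, "az": 0, "hand": 1}, {"x": 0, "y": 0.038, "z": 0.003, "ax": 0, "ay": 0, "az": 0, "hand": 1}, {"x": 0, "y": 0.038, "z": 0.003, "ax": 0, "ay": 0, "az": 0, "hand": 1}, {"x": 0, "y": 0.038, "z": 0.003, "ax": 0, "ay": 0, "az": 0, "hand": 1}, {"x": 0, "y": 0.038, "z": 0.003, "ax": 0, "ay": 0, "az": 0, "hand": 1}, {"x": 0, "y": 0.038, "z": 0.003, "ax": 0, "ay": 0, "az": 0, "hand": 1}, {"x": 0, "y": 0, "z": 0, "ax": 0, "ay": 0, "az": 0, "hand": 1}]}}

```text
time: 1.93
eef_pos: [0.5056, 0.1822, 0.1821]
eef_rot: [3.135, 0.01, 0.78]
wrist_force: [-0.6, -1.7, 0.2]
finger_gap: -0.0001
```

```bash
python3 -c "
from h import *
go(-.053,-.013,.12,41.1)"
```

```text
t 1.93 tool d mm [-13.5  94.7  62.9] turn deg [0.42 0.57 3.59] F [-0.6 -1.7  0.2] fix [20.5 49.1] 0.1821
```

Emit:
{"method": "play_rows", "body": {"rows": [{"x": -0.004, "y": 0.032, "z": 0.01, "ax": 0, "ay": 0, "az": 3.6, "hand": 1}, {"x": -0.003, "y": 0.032, "z": 0.01, "ax": 0, "ay": 0, "az": 0, "hand": 1}, {"x": 0, "y": 0.03, "z": 0.01, "ax": 0, "ay": 0, "az": 0, "hand": 1}, {"x": 0, "y": 0, "z": 0.01, "ax": 0, "ay": 0, "az": 0, "hand": 1}, {"x": 0, "y": 0, "z": 0, "ax": 0.4, "ay": 0.6, "az": 0, "hand": 1}]}}

```text
time: 2.35
eef_pos: [0.567, 0.1029, 0.1408]
eef_rot: [3.14, -0.0, 0.733]
wrist_force: [-0.2, 0.4, 0.0]
finger_gap: -0.0001
```

```bash
python3 -c "
from h import *
go(-.053,-.013,.052,41.1)"
```

```text
t 2.35 tool d mm [-2.3 -4.5 88.8] turn deg [ 0.09 -0.03  0.91] F [-0.2  0.4  0. ] fix [-54.4 -17.7] 0.1408
```

Emit:
{"method": "play_rows", "body": {"rows": [{"x": -0.001, "y": -0.002, "z": 0.03, "ax": 0, "ay": 0, "az": 1, "hand": 1}, {"x": -0.001, "y": -0.002, "z": 0.03, "ax": 0, "ay": 0, "az": 0, "hand": 1}, {"x": 0, "y": 0, "z": 0.02, "ax": 0, "ay": 0, "az": 0, "hand": 1}, {"x": 0, "y": 0, "z": 0, "ax": 0, "ay": 0, "az": 0, "hand": 1}]}}

```text
time: 2.68
eef_pos: [0.5634, 0.1054, 0.0602]
eef_rot: [3.141, -0.006, 0.725]
wrist_force: [-1.2, -0.0, -0.9]
finger_gap: -0.0001
```

```bash
python3 - <<'E'
from h import *
from bench import grab_frame
import cv2
go(-.053,-.013,.052,41.1)
a=grab_frame("top")[0][150:280,170:345];b=grab_frame("scene")[0][135:315,230:420]
cv2.imwrite("pics/t1.png",cv2.resize(a,None,fx=4,fy=4,interpolation=2)[:,:,::-1])
cv2.imwrite("pics/s1.png",cv2.resize(b,None,fx=3,fy=3,interpolation=2)[:,:,::-1])
E
```

```text
t 2.68 tool d mm [-1.3 -0.1  8.2] turn deg [ 0.03 -0.34  0.43] F [-1.2 -0.  -0.9] fix [-52.2 -13.9] 0.0602
```

View pics/t1.png

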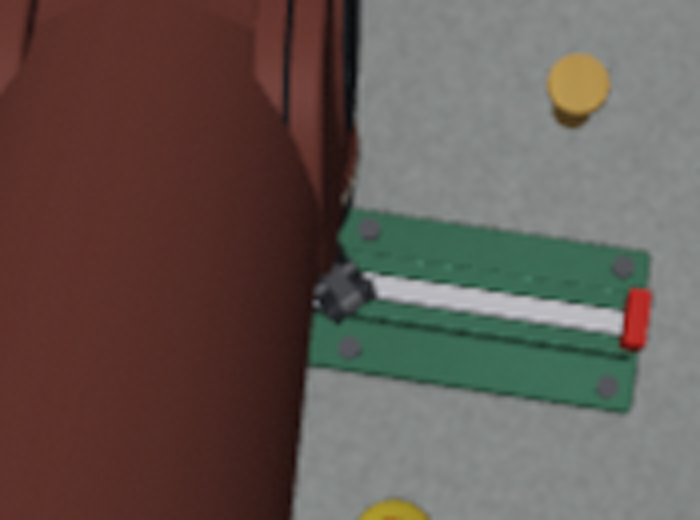

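View pics/s1.png

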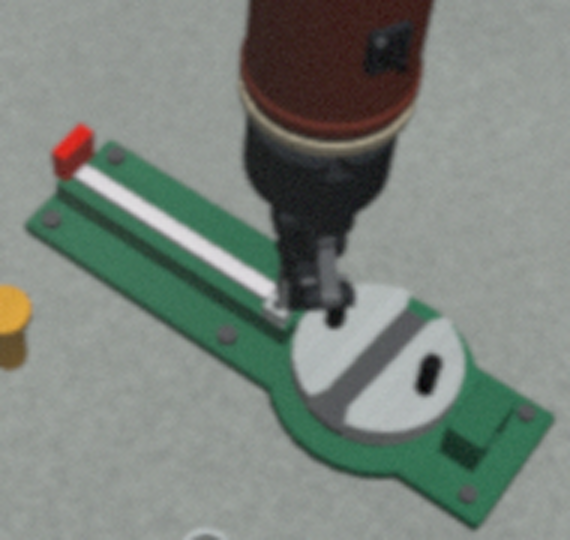

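The fingertip stands just behind the near peg (scene crop ~335,310). Next I'll lower it and push.

Emit:
{"method": "play_rows", "body": {"rows": [{"x": -0.001, "y": 0, "z": 0.008, "ax": 0, "ay": 0, "az": 0, "hand": 1}, {"x": 0, "y": -0.004, "z": 0, "ax": 0, "ay": 0, "az": 0, "hand": 1}, {"x": 0, "y": -0.004, "z": 0, "ax": 0, "ay": 0, "az": 0, "hand": 1}, {"x": 0, "y": -0.004, "z": 0, "ax": 0, "ay": 0, "az": 0, "hand": 1}, {"x": 0, "y": -0.004, "z": 0, "ax": 0, "ay": 0, "az": 0, "hand": 1}, {"x": 0, "y": -0.004, "z": 0, "ax": 0, "ay": 0, "az": 0, "hand": 1}]}}

```text
time: 3.28
eef_pos: [0.5555, 0.1152, 0.061]
eef_rot: [3.129, -0.015, 0.723]
wrist_force: [3.6, -8.2, -4.2]
finger_gap: 0.0003
```

```bash
python3 - <<'E'
from h import *
from bench import grab_frame
import cv2
go(-.0153,.0243,.052,41.1)
b=grab_frame("scene")[0][135:315,230:420]
cv2.imwrite("pics/s2.png",cv2.resize(b,None,fx=3,fy=3,interpolation=2)[:,:,::-1])
E
```

```text
t 3.28 tool d mm [ -1.3 -40.6   8.5] turn deg [ 0.73 -0.84  0.33] F [ 3.6 -8.2 -4.2] fix [-42.9  -5.3] 0.061
```

View pics/s2.png

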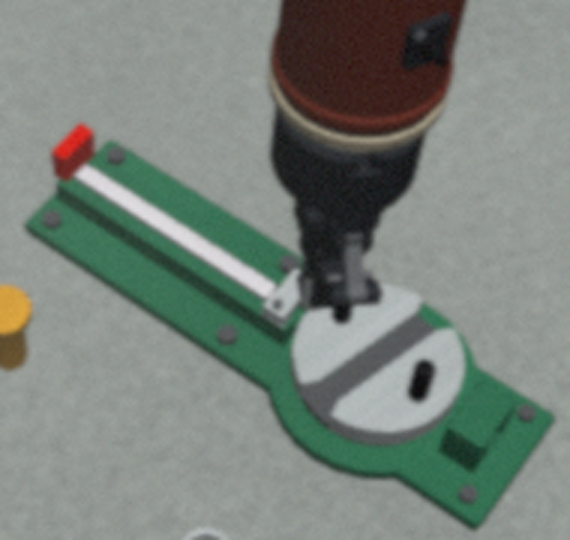

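Emit:
{"method": "play_rows", "body": {"rows": [{"x": 0, "y": -0.006, "z": 0.003, "ax": 0.4, "ay": -0.5, "az": 0, "hand": 1}, {"x": 0, "y": -0.006, "z": 0.003, "ax": 0.3, "ay": -0.3, "az": 0, "hand": 1}, {"x": 0, "y": -0.006, "z": 0.003, "ax": 0.2, "ay": 0, "az": 0, "hand": 1}, {"x": 0, "y": -0.006, "z": 0.002, "ax": 0.2, "ay": 0, "az": 0, "hand": 1}]}}

```text
time: 3.67
eef_pos: [0.5458, 0.1254, 0.0558]
eef_rot: [3.134, -0.007, 0.716]
wrist_force: [2.0, -7.5, 3.8]
finger_gap: 0.0001
```

```bash
python3 - <<'E'
from h import *
go(-.0153,.0243,.052,41.1)
E
```

```text
t 3.67 tool d mm [ -0.8 -26.5   3.6] turn deg [ 0.42 -0.4  -0.06] F [ 2.  -7.5  3.8] fix [-33.4   5. ] 0.0558
```

Emit:
{"method": "play_rows", "body": {"rows": [{"x": 0, "y": -0.006, "z": 0.001, "ax": 0.2, "ay": -0.2, "az": 0, "hand": 1}, {"x": 0, "y": -0.006, "z": 0.001, "ax": 0.2, "ay": -0.2, "az": 0, "hand": 1}, {"x": 0, "y": -0.006, "z": 0.001, "ax": 0.2, "ay": 0, "az": 0, "hand": 1}, {"x": 0, "y": -0.006, "z": 0.001, "ax": 0.2, "ay": 0, "az": 0, "hand": 1}]}}

```text
time: 4.0
eef_pos: [0.5348, 0.1377, 0.056]
eef_rot: [3.137, -0.005, 0.711]
wrist_force: [9.5, -3.6, -5.5]
finger_gap: -0.0002
```

```bash
cat > look.py <<'E'
import sys
from h import *
from bench import grab_frame
import cv2
go(-.0153,.0243,.052,41.1)
b=grab_frame("scene")[0][165:315,230:420]
cv2.imwrite(sys.argv[1],cv2.resize(b,None,fx=4,fy=4,interpolation=2)[:,:,::-1])
E
python3 look.py pics/s3.png
```

```text
t 4.0 tool d mm [-0.7 -9.9  3.9] turn deg [ 0.25 -0.31 -0.36] F [ 9.5 -3.6 -5.5] fix [-21.9  16.9] 0.056
```

View pics/s3.png

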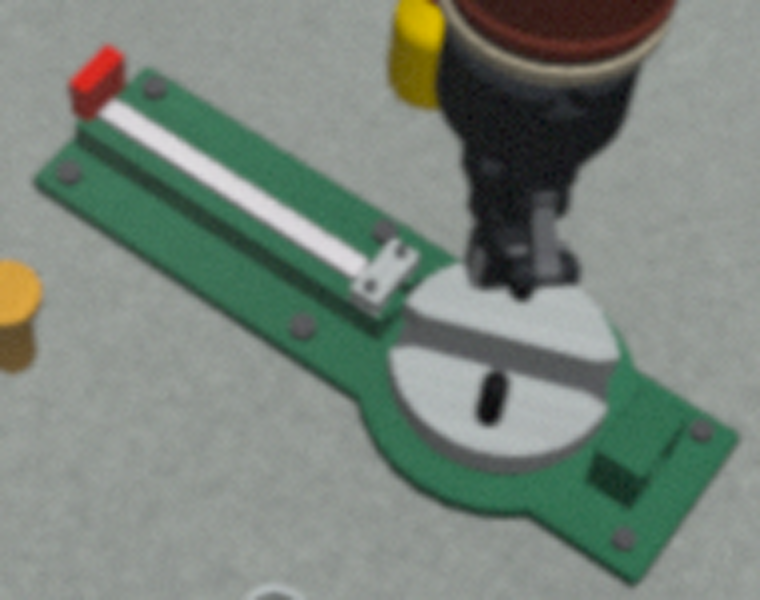

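```bash
python3 - <<'E'
from h import *
p=w2f(sc(495,382,.068));print(p*1000,np.degrees(np.arctan2(p[1],p[0]))+90)
a=w2f(sc(405,328,.0195));b=w2f(sc(612,376,.0195));d=b-a;print(a,b,np.degrees(np.arctan2(d[1],d[0])))
a=w2f(sc(437,316,.036));b=w2f(sc(590,353,.036));d=b-a;print(a,b,np.degrees(np.arctan2(d[1],d[0])))
E
```

```text
[ 12.26014461 -32.77507734] 20.50927144066833
[-0.0455837  -0.00807784] [0.0410162  0.02861334] 22.961700205215582
[-0.03340372 -0.00312249] [0.03007268 0.02280207] 22.215723391161525
```

Emit:
{"method": "play_rows", "body": {"rows": [{"x": 0, "y": -0.006, "z": 0.002, "ax": 0.2, "ay": -0.2, "az": 0, "hand": 1}, {"x": 0, "y": -0.006, "z": 0.001, "ax": 0.1, "ay": -0.1, "az": 0, "hand": 1}]}}

```text
time: 4.22
eef_pos: [0.5318, 0.1459, 0.0563]
eef_rot: [3.135, -0.009, 0.709]
wrist_force: [11.3, -5.0, -6.0]
finger_gap: 0.0002
```

```bash
python3 look.py pics/s4.png
```

```text
t 4.22 tool d mm [-3.8 -1.8  4.2] turn deg [ 0.36 -0.52 -0.47] F [11.3 -5.  -6. ] fix [-13.9  20.4] 0.0563
```

View pics/s4.png

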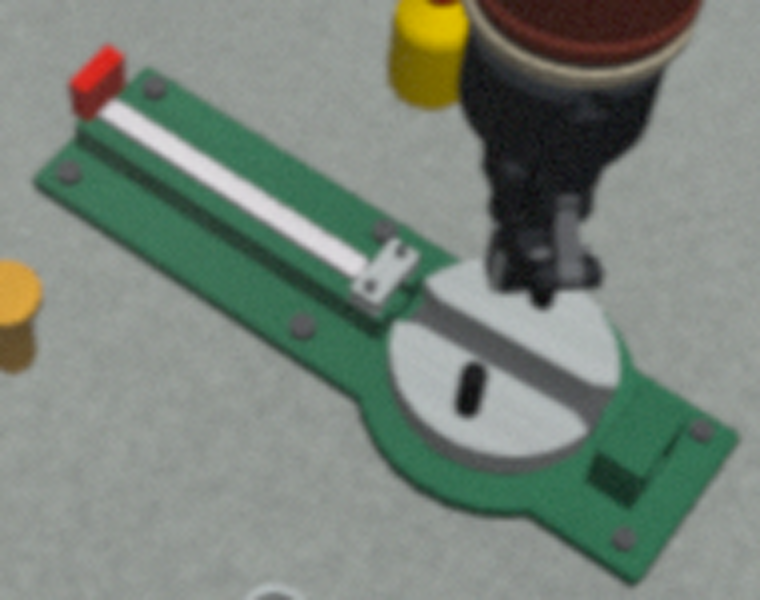

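```bash
python3 - <<'E'
from h import *
p=w2f(sc(474,373,.068));print(p*1000,np.degrees(np.arctan2(p[1],p[0]))+90)
a=w2f(sc(422,302,.0195));b=w2f(sc(600,405,.0195));d=b-a;print(a,b,np.degrees(np.arctan2(d[1],d[0])))
a=w2f(sc(437,292,.036));b=w2f(sc(608,386,.036));d=b-a;print(a,b,np.degrees(np.arctan2(d[1],d[0])))
a=w2f(sc(418,321,.036));b=w2f(sc(582,417,.036));d=b-a;print(a,b,np.degrees(np.arctan2(d[1],d[0])))
E
```

```text
[  2.9986144  -34.61184502] 4.95148490224453
[-0.04740244  0.00810962] [0.04456528 0.01274227] 2.883700118485176
[-0.04051706  0.00729842] [0.0449793  0.01349221] 4.1435574739257595
[-0.0385628  -0.01050536] [ 0.0442248  -0.00650352] 2.7674484231353382
```

Emit:
{"method": "play_rows", "body": {"rows": [{"x": 0, "y": -0.005, "z": 0.001, "ax": 0.2, "ay": -0.2, "az": 0, "hand": 1}]}}

```text
time: 4.35
eef_pos: [0.531, 0.1491, 0.0567]
eef_rot: [3.135, -0.01, 0.708]
wrist_force: [11.2, -6.4, -6.1]
finger_gap: 0.0001
```

```bash
python3 look.py pics/s5.png
```

```text
t 4.35 tool d mm [-5.3  1.1  4.7] turn deg [ 0.41 -0.57 -0.51] F [11.2 -6.4 -6.1] fix [-10.8  21.4] 0.0567
```

View pics/s5.png

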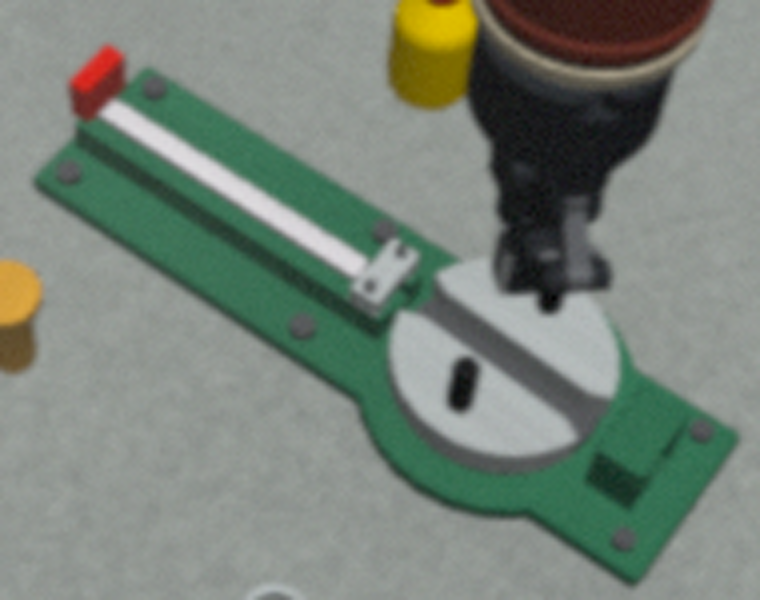

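Emit:
{"method": "play_rows", "body": {"rows": [{"x": 0, "y": 0.015, "z": 0, "ax": 0.2, "ay": -0.3, "az": 0, "hand": 1}, {"x": 0, "y": 0.015, "z": -0.01, "ax": 0.2, "ay": -0.3, "az": 0, "hand": 1}, {"x": 0, "y": 0.01, "z": -0.03, "ax": 0, "ay": 0, "az": 0, "hand": 1}, {"x": 0, "y": 0.03, "z": -0.03, "ax": 0, "ay": 0, "az": 0, "hand": 1}, {"x": 0, "y": 0.04, "z": -0.01, "ax": 0, "ay": 0, "az": 0, "hand": 1}]}}

```text
time: 4.82
eef_pos: [0.5998, 0.0747, 0.1405]
eef_rot: [-3.136, 0.0, 0.724]
wrist_force: [1.6, 0.4, 1.1]
finger_gap: 0.0
```

```bash
python3 look.py pics/s6.png
```

```text
t 4.82 tool d mm [ -7.5 -99.7  89. ] turn deg [-0.31  0.01  0.38] F [1.6 0.4 1.1] fix [-80.4 -52.3] 0.1405
```

View pics/s6.png

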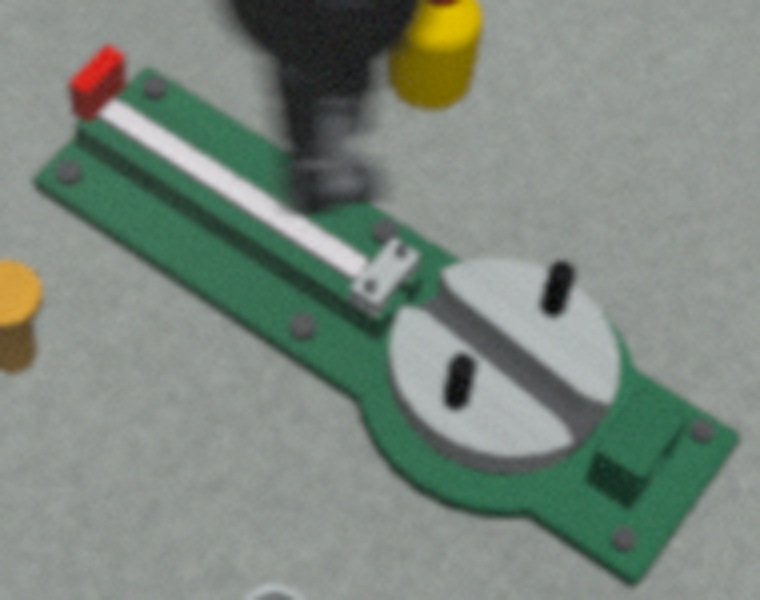

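```bash
python3 - <<'E'
from h import *
a=w2f(sc(563,270,.068));b=w2f(sc(462,362,.068));d=a-b;print(a,b,np.degrees(np.arctan2(d[1],d[0]))-90)
a=w2f(sc(440,290,.036));b=w2f(sc(603,402,.036));d=b-a;print(np.degrees(np.arctan2(d[1],d[0])))
a=w2f(sc(412,314,.036));b=w2f(sc(572,438,.036));d=b-a;print(a,b,np.degrees(np.arctan2(d[1],d[0])))
E
```

```text
[0.00475974 0.03191228] [-0.00389902 -0.03331643] -7.5614931338457865
-2.3776746418149437
[-0.0427324  -0.00916241] [ 0.04627126 -0.01780719] -5.547640375196382
```

Emit:
{"method": "play_rows", "body": {"rows": [{"x": 0, "y": 0.02, "z": -0.01, "ax": 0, "ay": 0, "az": 6.5, "hand": 1}, {"x": 0, "y": 0.02, "z": 0, "ax": 0, "ay": 0, "az": 6.5, "hand": 1}, {"x": 0, "y": 0.02, "z": 0, "ax": 0, "ay": 0, "az": 6.5, "hand": 1}, {"x": 0, "y": 0, "z": 0, "ax": 0, "ay": 0, "az": 6.5, "hand": 1}, {"x": 0, "y": 0, "z": 0, "ax": 0, "ay": 0, "az": 6.5, "hand": 1}, {"x": 0, "y": 0, "z": 0, "ax": 0, "ay": 0, "az": 6.5, "hand": 1}, {"x": 0, "y": 0, "z": 0, "ax": 0, "ay": 0, "az": 6.5, "hand": 1}, {"x": 0, "y": 0, "z": 0, "ax": 0, "ay": 0, "az": 0, "hand": 1}]}}

```text
time: 5.53
eef_pos: [0.6441, 0.0122, 0.1613]
eef_rot: [-3.138, -0.014, -0.119]
wrist_force: [0.4, 0.0, 0.5]
finger_gap: -0.0004
```

```bash
python3 - <<'E'
from h import *
from bench import grab_frame
import cv2
go(-.033,-.033,.1,-3.9)
a=grab_frame("top")[0];cv2.imwrite("pics/t7f.png",a[:,:,::-1]);a=a[180:260,170:345]
cv2.imwrite("pics/t7.png",cv2.resize(a,None,fx=4.5,fy=4.5,interpolation=2)[:,:,::-1])
E
```

```text
t 5.53 tool d mm [ -73.9 -102.8   60.6] turn deg [-0.21 -0.82 -2.89] F [0.4 0.  0.5] fix [-139.6 -100.7] 0.1613
```

View pics/t7.png

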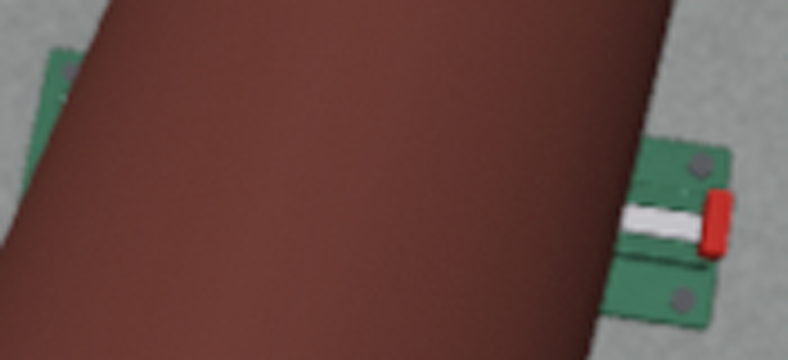

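```bash
cat > rect.py <<'E'
import sys
from h import *
from bench import grab_frame
import cv2
def rect(out,x0=-.1,x1=.1,y0=-.06,y1=.06,k=4000,z=.036,img=None):
    im=grab_frame("scene")[0] if img is None else img
    c=calibration("scene");T=c["world_to_cam"]
    src=[];dst=[]
    for fx,fy in [(x0,y0),(x1,y0),(x1,y1),(x0,y1)]:
        w=f2w(fx,fy);q=T@np.array([w[0],w[1],z,1]);src.append([c["fx"]*q[0]/q[2]+c["cx"],c["fy"]*q[1]/q[2]+c["cy"]]);dst.append([(fx-x0)*k,(y1-fy)*k])
    H=cv2.getPerspectiveTransform(np.float32(src),np.float32(dst))
    o=cv2.warpPerspective(im,H,(int((x1-x0)*k),int((y1-y0)*k)),flags=cv2.INTER_CUBIC)
    cv2.line(o,(0,int(y1*k)),(30,int(y1*k)),(255,0,255),1)
    cv2.imwrite(out,o[:,:,::-1])
if __name__=="__main__": rect(sys.argv[1])
E
python3 rect.py pics/r1.png
```

```text
(no output)
```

View pics/r1.png

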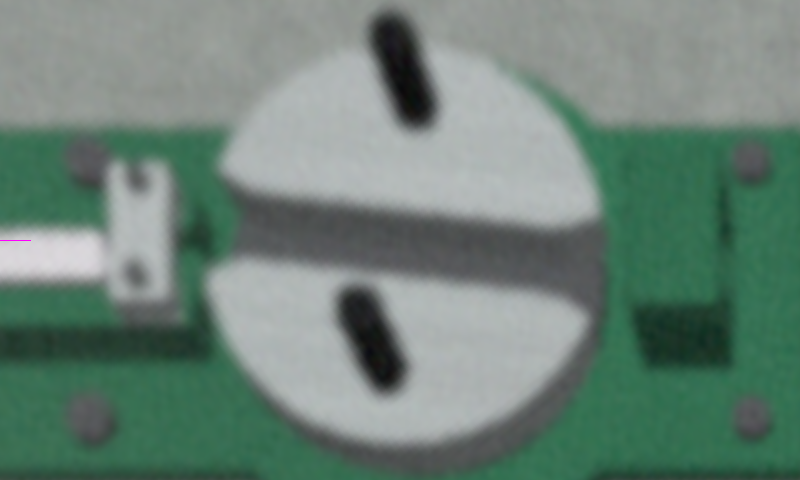

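Emit:
{"method": "play_rows", "body": {"rows": [{"x": -0.025, "y": -0.034, "z": 0.0, "ax": 0, "ay": 0, "az": -2.9, "hand": 1}, {"x": -0.025, "y": -0.034, "z": 0.01, "ax": 0, "ay": 0, "az": 0, "hand": 1}, {"x": -0.022, "y": -0.032, "z": 0.02, "ax": 0, "ay": -0.8, "az": 0, "hand": 1}, {"x": 0, "y": 0, "z": 0.02, "ax": 0, "ay": 0, "az": 0, "hand": 1}, {"x": 0, "y": 0, "z": 0.0, "ax": 0, "ay": 0, "az": 0, "hand": 1}]}}

```text
time: 6.05
eef_pos: [0.5793, 0.1189, 0.1113]
eef_rot: [-3.137, -0.005, -0.037]
wrist_force: [-0.4, -0.5, -0.5]
finger_gap: -0.0
```

```bash
python3 -c "
from h import *
go(-.033,-.033,.052,-3.9)"
```

```text
t 6.05 tool d mm [ 4.  -4.2 59.3] turn deg [-0.25 -0.29  1.78] F [-0.4 -0.5 -0.5] fix [-37.6 -28.8] 0.1113
```

Emit:
{"method": "play_rows", "body": {"rows": [{"x": 0.004, "y": -0.002, "z": 0.025, "ax": 0, "ay": 0, "az": 1.8, "hand": 1}, {"x": 0, "y": 0, "z": 0.025, "ax": 0, "ay": 0, "az": 0, "hand": 1}, {"x": 0, "y": 0, "z": 0.01, "ax": 0, "ay": 0, "az": 0, "hand": 1}, {"x": 0, "y": 0, "z": 0.0, "ax": 0, "ay": 0, "az": 0, "hand": 1}]}}

```text
time: 6.38
eef_pos: [0.5855, 0.1233, 0.0533]
eef_rot: [-3.134, -0.008, -0.055]
wrist_force: [0.6, -0.9, 0.1]
finger_gap: 0.0001
```

```bash
python3 -c "
from h import *
go(-.0165,-.033,.052,-3.9)"
```

```text
t 6.38 tool d mm [ -1.5 -16.3   1.4] turn deg [-0.44 -0.46  0.74] F [ 0.6 -0.9  0.1] fix [-32.8 -34.7] 0.0533
```

Emit:
{"method": "play_rows", "body": {"rows": [{"x": 0, "y": -0.004, "z": 0, "ax": 0, "ay": 0, "az": 0, "hand": 1}, {"x": 0, "y": -0.004, "z": 0, "ax": 0, "ay": 0, "az": 0, "hand": 1}, {"x": 0, "y": -0.004, "z": 0, "ax": 0, "ay": 0, "az": 0, "hand": 1}, {"x": 0, "y": -0.003, "z": 0, "ax": 0, "ay": 0, "az": 0, "hand": 1}, {"x": 0, "y": -0.003, "z": 0, "ax": 0, "ay": 0, "az": 0, "hand": 1}]}}

```text
time: 6.8
eef_pos: [0.5895, 0.1387, 0.0585]
eef_rot: [-3.135, -0.013, -0.056]
wrist_force: [0.5, -5.6, -3.5]
finger_gap: -0.0002
```

```bash
python3 -c "
from h import *
go(-.0165,-.033,.052,-3.9)
from rect import rect
rect('pics/r2.png')"
```

```text
t 6.8 tool d mm [-4.7 -0.7  6.5] turn deg [-0.37 -0.73  0.68] F [ 0.5 -5.6 -3.5] fix [-17.1 -37.7] 0.0585
```

View pics/r2.png

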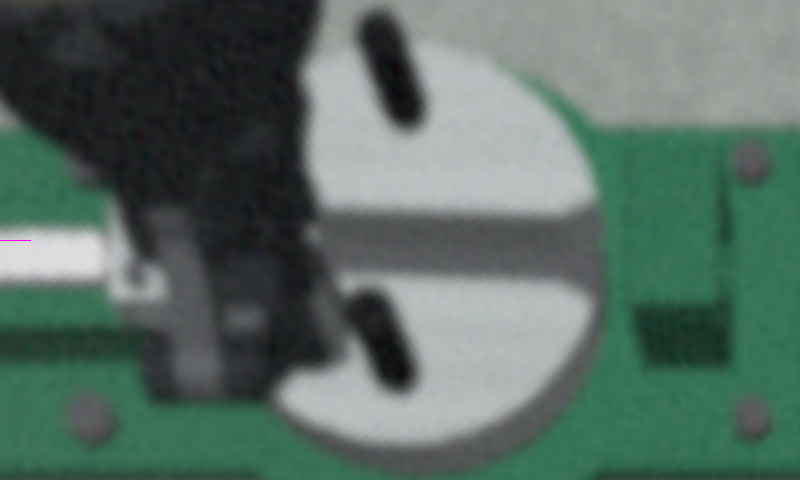

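Emit:
{"method": "play_rows", "body": {"rows": [{"x": 0, "y": -0.002, "z": 0, "ax": 0, "ay": 0, "az": 0, "hand": 1}]}}

```text
time: 6.93
eef_pos: [0.5899, 0.1405, 0.0588]
eef_rot: [-3.136, -0.013, -0.056]
wrist_force: [0.2, -4.3, -3.9]
finger_gap: 0.0003
```

```bash
python3 -c "
from h import *
go(-.0165,-.033,.052,-3.9)
from rect import rect
rect('pics/r3.png')"
```

```text
t 6.93 tool d mm [-5.   1.1  6.8] turn deg [-0.33 -0.76  0.67] F [ 0.2 -4.3 -3.9] fix [-15.4 -37.9] 0.0588
```

View pics/r3.png

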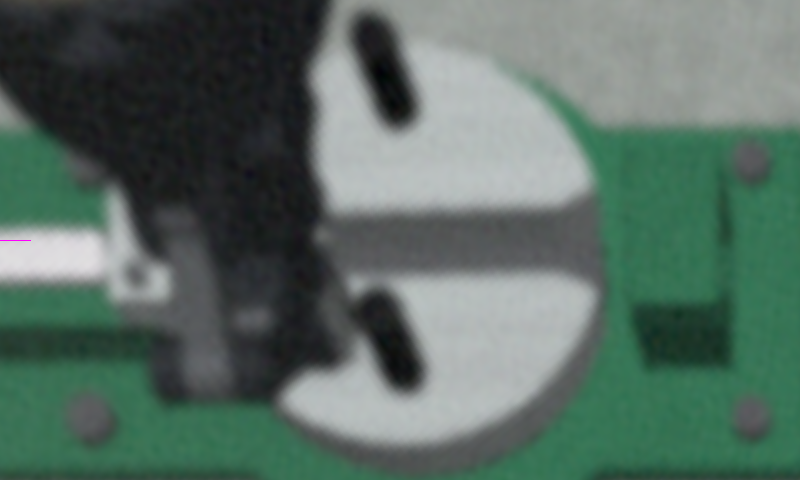

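Emit:
{"method": "play_rows", "body": {"rows": [{"x": 0, "y": 0.02, "z": 0, "ax": 0, "ay": -0.4, "az": 0.5, "hand": 1}, {"x": 0, "y": 0.02, "z": -0.03, "ax": 0, "ay": -0.3, "az": 0, "hand": 1}, {"x": 0, "y": 0.035, "z": -0.03, "ax": 0, "ay": 0, "az": 0, "hand": 1}, {"x": -0.01, "y": 0.038, "z": 0, "ax": 0, "ay": 0, "az": 0, "hand": 1}, {"x": -0.01, "y": 0.038, "z": 0, "ax": 0, "ay": 0, "az": 0, "hand": 1}, {"x": -0.01, "y": 0.038, "z": 0, "ax": 0, "ay": 0, "az": 0, "hand": 1}, {"x": 0, "y": 0.03, "z": 0, "ax": 0, "ay": 0, "az": 0, "hand": 1}, {"x": 0, "y": 0.01, "z": 0, "ax": 0, "ay": 0, "az": 0, "hand": 1}, {"x": 0, "y": 0, "z": 0, "ax": 0, "ay": 0, "az": 0, "hand": 1}]}}

```text
time: 7.73
eef_pos: [0.5483, -0.0837, 0.1226]
eef_rot: [-3.125, -0.009, -0.053]
wrist_force: [0.1, 0.7, -0.9]
finger_gap: 0.0003
```

```bash
python3 -c "
from h import *
go(-.262,0,.043,-3.9)
from rect import rect
rect('pics/r4.png')"
```

```text
t 7.73 tool d mm [-12.7  21.2  79.1] turn deg [-0.94 -0.53  0.87] F [ 0.1  0.7 -0.9] fix [-241.9  -11.7] 0.1226
```

View pics/r4.png

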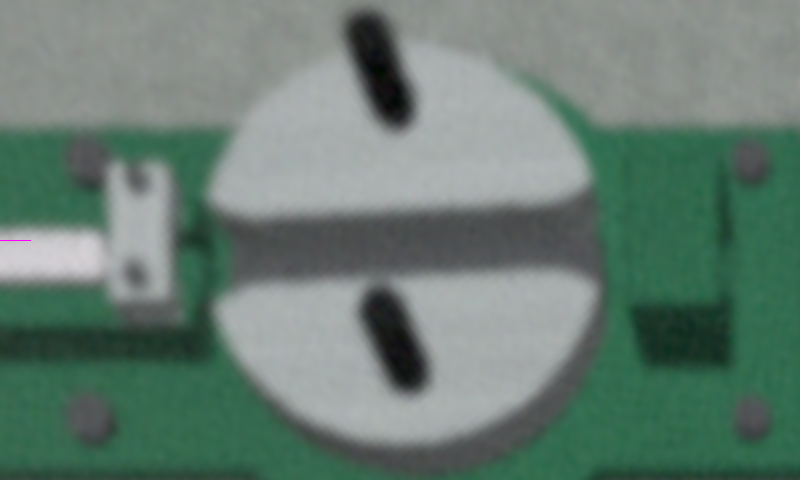

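Emit:
{"method": "play_rows", "body": {"rows": [{"x": -0.006, "y": 0.013, "z": 0, "ax": -0.5, "ay": -0.3, "az": 0.9, "hand": 1}, {"x": -0.006, "y": 0.012, "z": 0, "ax": -0.5, "ay": -0.2, "az": 0, "hand": 1}, {"x": 0, "y": 0, "z": 0.01, "ax": 0, "ay": 0, "az": 0, "hand": 1}, {"x": 0, "y": 0, "z": 0.02, "ax": 0, "ay": 0, "az": 0, "hand": 1}, {"x": 0, "y": 0, "z": 0, "ax": 0, "ay": 0, "az": 0, "hand": 1}]}}

```text
time: 8.2
eef_pos: [0.536, -0.1021, 0.0906]
eef_rot: [3.141, -0.001, -0.061]
wrist_force: [-1.3, 0.4, -1.0]
finger_gap: -0.0001
```

```bash
python3 -c "
from h import *
go(-.264,0,.043,-3.9)"
```

```text
t 8.2 tool d mm [-0.7  2.9 47.6] turn deg [ 0.03 -0.05  0.42] F [-1.3  0.4 -1. ] fix [-261.    -0.7] 0.0906
```

Emit:
{"method": "play_rows", "body": {"rows": [{"x": 0, "y": 0.003, "z": 0.02, "ax": 0, "ay": 0, "az": 0, "hand": 1}, {"x": 0, "y": 0, "z": 0.02, "ax": 0, "ay": 0, "az": 0, "hand": 1}, {"x": 0, "y": 0, "z": 0.007, "ax": 0, "ay": 0, "az": 0, "hand": 1}, {"x": 0, "y": 0, "z": 0, "ax": 0, "ay": 0, "az": 0, "hand": 1}]}}

```text
time: 8.53
eef_pos: [0.5364, -0.1016, 0.0415]
eef_rot: [3.141, 0.001, -0.056]
wrist_force: [-0.5, -0.7, 0.4]
finger_gap: 0.0002
```

```bash
python3 -c "
from h import *
go(-.25,0,.043,-3.9)
from bench import grab_frame
import cv2
for n,s in (('scene',(slice(140,290),slice(200,390))),('top',(slice(170,290),slice(220,372)))):
    a=grab_frame(n)[0][s];cv2.imwrite('pics/b_%s.png'%n,cv2.resize(a,None,fx=4,fy=4,interpolation=2)[:,:,::-1])
"
```

```text
t 8.53 tool d mm [ -0.9 -10.6  -1.5] turn deg [0.02 0.05 0.72] F [-0.5 -0.7  0.4] fix [-260.6   -1. ] 0.0415
```

View pics/b_scene.png

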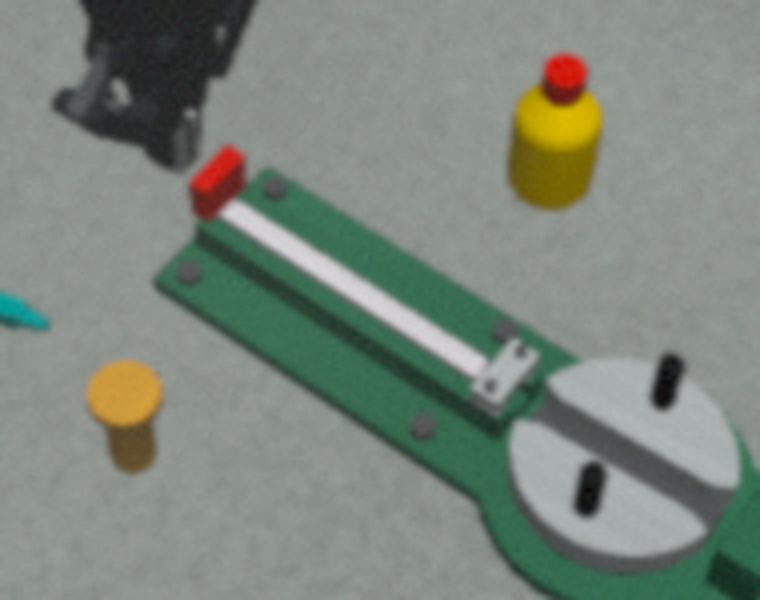

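View pics/b_top.png

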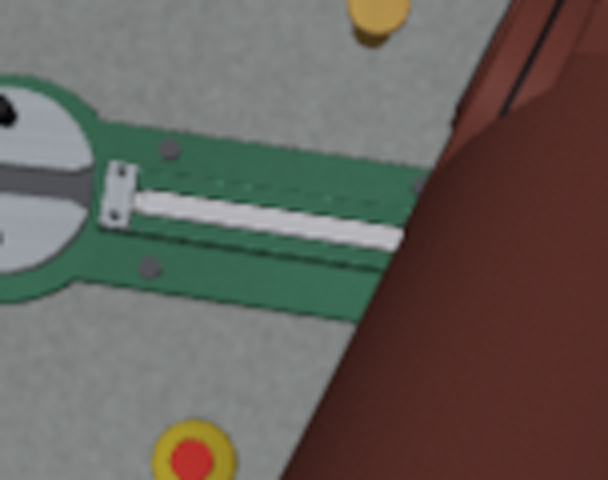

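Emit:
{"method": "play_rows", "body": {"rows": [{"x": 0, "y": -0.006, "z": 0, "ax": 0, "ay": 0, "az": 0.5, "hand": 1}, {"x": 0, "y": -0.006, "z": 0, "ax": 0, "ay": 0, "az": 0, "hand": 1}, {"x": 0, "y": -0.006, "z": 0, "ax": 0, "ay": 0, "az": 0, "hand": 1}, {"x": 0, "y": -0.006, "z": 0, "ax": 0, "ay": 0, "az": 0, "hand": 1}, {"x": 0, "y": -0.006, "z": 0, "ax": 0, "ay": 0, "az": 0, "hand": 1}, {"x": 0, "y": -0.006, "z": 0, "ax": 0, "ay": 0, "az": 0, "hand": 1}]}}

```text
time: 9.13
eef_pos: [0.5421, -0.0633, 0.0471]
eef_rot: [-3.141, -0.007, -0.066]
wrist_force: [-0.7, -1.4, 0.2]
finger_gap: 0.0001
```

```bash
cat > lk.py <<'E'
import sys
from h import *
from bench import grab_frame
import cv2
go(-.095,0,.043,-3.9)
a=grab_frame("scene")[0][140:320,200:420];cv2.imwrite(sys.argv[1],cv2.resize(a,None,fx=3.2,fy=3.2,interpolation=2)[:,:,::-1])
E
python3 lk.py pics/p1.png
```

```text
t 9.13 tool d mm [  -3.9 -127.     4.1] turn deg [-0.03 -0.38  0.1 ] F [-0.7 -1.4  0.2] fix [-222.    -4.1] 0.0471
```

View pics/p1.png

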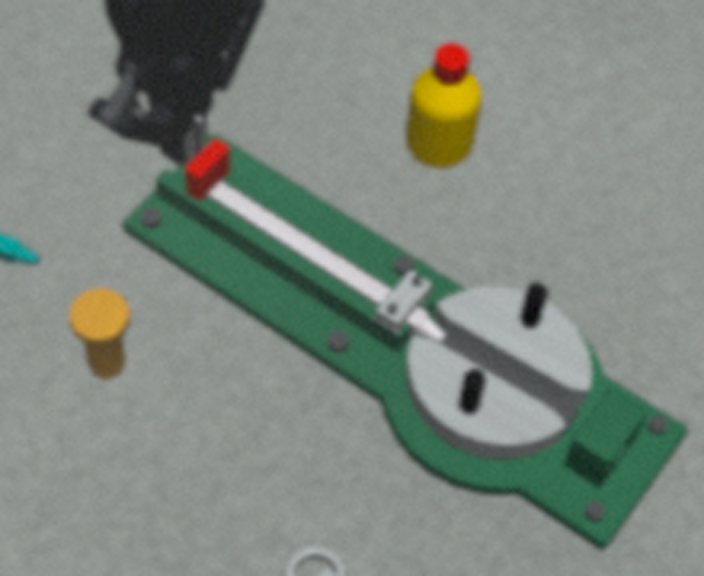

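The nose is entering the slot mouth (440,330) and the force is low. I'll keep pushing, with small drift corrections.

Emit:
{"method": "play_rows", "body": {"rows": [{"x": -0.002, "y": -0.006, "z": 0.001, "ax": 0, "ay": -0.3, "az": 0, "hand": 1}, {"x": -0.002, "y": -0.006, "z": 0.001, "ax": 0, "ay": 0, "az": 0, "hand": 1}, {"x": -0.001, "y": -0.006, "z": 0.001, "ax": 0, "ay": 0, "az": 0, "hand": 1}, {"x": -0.001, "y": -0.006, "z": 0.001, "ax": 0, "ay": 0, "az": 0, "hand": 1}, {"x": -0.001, "y": -0.006, "z": 0.001, "ax": 0, "ay": 0, "az": 0, "hand": 1}, {"x": -0.001, "y": -0.006, "z": 0.001, "ax": 0, "ay": 0, "az": 0, "hand": 1}, {"x": -0.001, "y": -0.006, "z": 0.001, "ax": 0, "ay": 0, "az": 0, "hand": 1}, {"x": -0.001, "y": -0.006, "z": 0.001, "ax": 0, "ay": 0, "az": 0, "hand": 1}]}}

```text
time: 9.85
eef_pos: [0.536, -0.01, 0.0391]
eef_rot: [3.141, -0.004, -0.066]
wrist_force: [-0.1, -1.2, 1.2]
finger_gap: -0.0002
```

```bash
python3 lk.py pics/p2.png
```

```text
t 9.85 tool d mm [  5.7 -74.2  -3.9] turn deg [ 0.01 -0.21  0.1 ] F [-0.1 -1.2  1.2] fix [-169.2    5.6] 0.0391
```

View pics/p2.png

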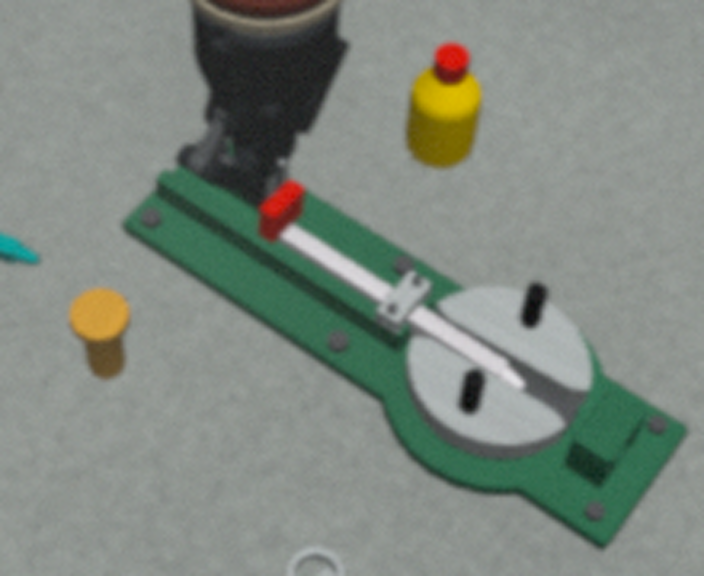

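Emit:
{"method": "play_rows", "body": {"rows": [{"x": 0.003, "y": -0.006, "z": -0.002, "ax": 0, "ay": -0.2, "az": 0, "hand": 1}, {"x": 0.002, "y": -0.006, "z": -0.001, "ax": 0, "ay": 0, "az": 0, "hand": 1}, {"x": 0, "y": -0.006, "z": 0, "ax": 0, "ay": 0, "az": 0, "hand": 1}, {"x": 0, "y": -0.006, "z": 0, "ax": 0, "ay": 0, "az": 0, "hand": 1}, {"x": 0, "y": -0.006, "z": 0, "ax": 0, "ay": 0, "az": 0, "hand": 1}, {"x": 0, "y": -0.006, "z": 0, "ax": 0, "ay": 0, "az": 0, "hand": 1}]}}

```text
time: 10.4
eef_pos: [0.5422, 0.0304, 0.0413]
eef_rot: [3.142, 0.004, -0.065]
wrist_force: [-0.3, -1.0, 0.3]
finger_gap: 0.0001
```

```bash
python3 lk.py pics/p3.png
```

```text
t 10.4 tool d mm [  2.2 -33.5  -1.7] turn deg [0.   0.25 0.16] F [-0.3 -1.   0.3] fix [-128.5    2.1] 0.0413
```

View pics/p3.png

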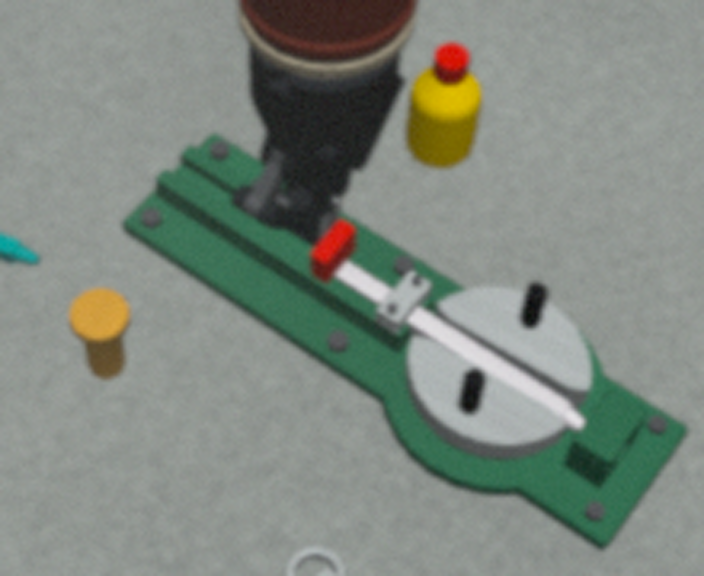

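Emit:
{"method": "play_rows", "body": {"rows": [{"x": 0.001, "y": -0.005, "z": 0, "ax": 0, "ay": 0.2, "az": 0, "hand": 1}, {"x": 0.001, "y": -0.005, "z": 0, "ax": 0, "ay": 0, "az": 0, "hand": 1}, {"x": 0, "y": -0.005, "z": 0, "ax": 0, "ay": 0, "az": 0, "hand": 1}, {"x": 0, "y": -0.005, "z": 0, "ax": 0, "ay": 0, "az": 0, "hand": 1}]}}

```text
time: 10.78
eef_pos: [0.5457, 0.0531, 0.0412]
eef_rot: [-3.141, 0.001, -0.065]
wrist_force: [-0.2, -0.6, -0.0]
finger_gap: -0.0003
```

```bash
python3 lk.py pics/p4.png
```

```text
t 10.78 tool d mm [  0.3 -10.6  -1.8] turn deg [-0.02  0.04  0.2 ] F [-0.2 -0.6 -0. ] fix [-105.6    0.3] 0.0412
```

View pics/p4.png

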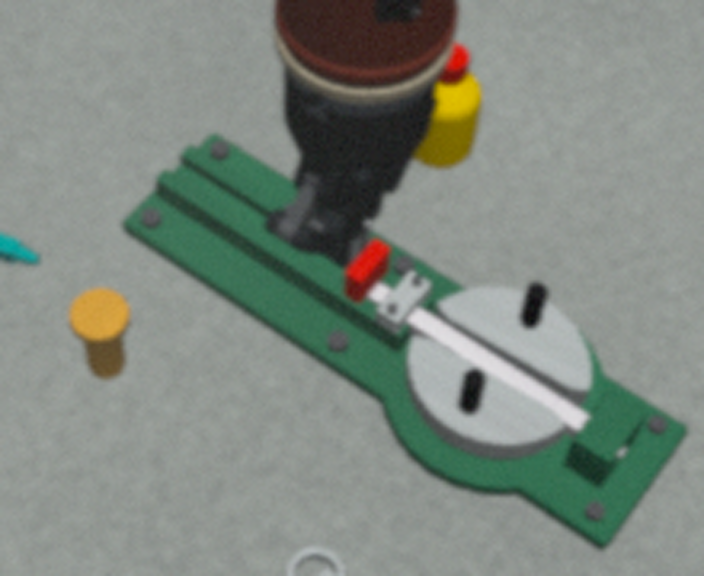

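The nose is through the keeper (620,450), with about 11 mm left. I'll finish gently until the force rises against the strap.

Emit:
{"method": "play_rows", "body": {"rows": [{"x": 0, "y": -0.004, "z": 0, "ax": 0, "ay": 0, "az": 0, "hand": 1}, {"x": 0, "y": -0.004, "z": 0, "ax": 0, "ay": 0, "az": 0, "hand": 1}, {"x": 0, "y": -0.004, "z": 0, "ax": 0, "ay": 0, "az": 0, "hand": 1}]}}

```text
time: 11.08
eef_pos: [0.5465, 0.0642, 0.0412]
eef_rot: [3.139, 0.001, -0.065]
wrist_force: [-2.8, -22.4, 5.5]
finger_gap: 0.0001
```

Emit:
{"method": "play_rows", "body": {"rows": [{"x": 0, "y": -0.004, "z": 0, "ax": 0, "ay": 0, "az": 0, "hand": 1}]}}

```text
time: 11.17
eef_pos: [0.5465, 0.0642, 0.0412]
eef_rot: [3.134, 0.001, -0.068]
wrist_force: [-3.2, -18.0, 6.0]
finger_gap: -0.0003
```

```bash
python3 lk.py pics/p5.png
```

```text
t 11.17 tool d mm [ 0.2  0.5 -1.8] turn deg [0.43 0.06 0.02] F [ -3.2 -18.    6. ] fix [-94.5   0.2] 0.0412
```

View pics/p5.png

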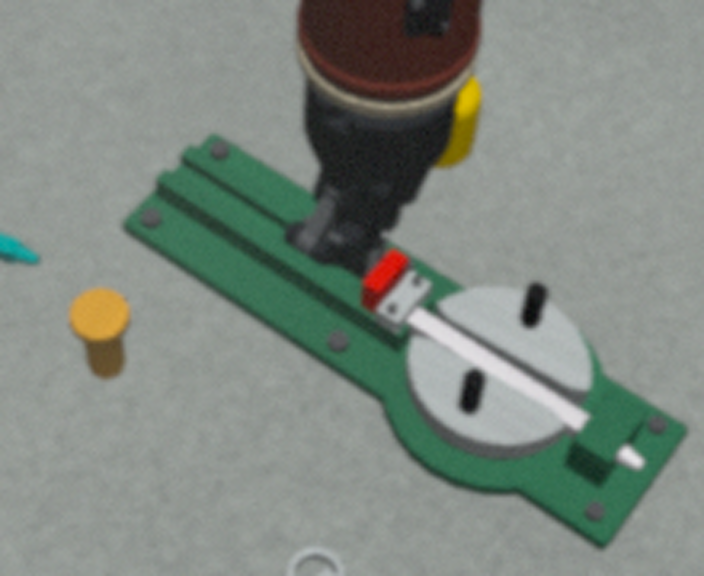

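The tab is against the strap: it stopped at fixture x -94.5 mm with about 20 N of force. I'll back straight off, lift and check.

Emit:
{"method": "play_rows", "body": {"rows": [{"x": 0, "y": 0.015, "z": 0, "ax": 0, "ay": 0, "az": 0, "hand": 1}, {"x": 0, "y": 0.02, "z": -0.01, "ax": 0, "ay": 0, "az": 0, "hand": 1}, {"x": 0, "y": 0.03, "z": -0.03, "ax": 0, "ay": 0, "az": 0, "hand": 1}, {"x": 0, "y": 0.035, "z": -0.03, "ax": 0, "ay": 0, "az": 0, "hand": 1}, {"x": 0, "y": 0.038, "z": -0.03, "ax": 0, "ay": 0, "az": 0, "hand": 1}, {"x": 0, "y": 0.038, "z": -0.02, "ax": 0, "ay": 0, "az": 0, "hand": 1}, {"x": 0, "y": 0.038, "z": 0, "ax": 0, "ay": 0, "az": 0, "hand": 1}, {"x": 0, "y": 0.038, "z": 0, "ax": 0, "ay": 0, "az": 0, "hand": 1}, {"x": 0, "y": 0, "z": 0, "ax": 0, "ay": 0, "az": 0, "hand": 1}, {"x": 0, "y": 0, "z": 0, "ax": 0, "ay": 0, "az": 0, "hand": 1}]}}

```text
time: 12.05
eef_pos: [0.527, -0.1955, 0.1669]
eef_rot: [3.135, -0.007, -0.072]
wrist_force: [0.6, 1.0, 0.0]
finger_gap: -0.0002
```

```bash
python3 -c "
from h import *
go(-.095,0,.043,-3.9)
from rect import rect
rect('pics/f1.png')
from bench import grab_frame
import cv2
a=grab_frame('scene')[0];cv2.imwrite('pics/f2.png',a[:,:,::-1])
"
```

```text
t 12.05 tool d mm [  -0.  -260.7  122.2] turn deg [ 0.39 -0.42 -0.23] F [0.6 1.  0. ] fix [-354.9    1.9] 0.1669
```

View pics/f1.png

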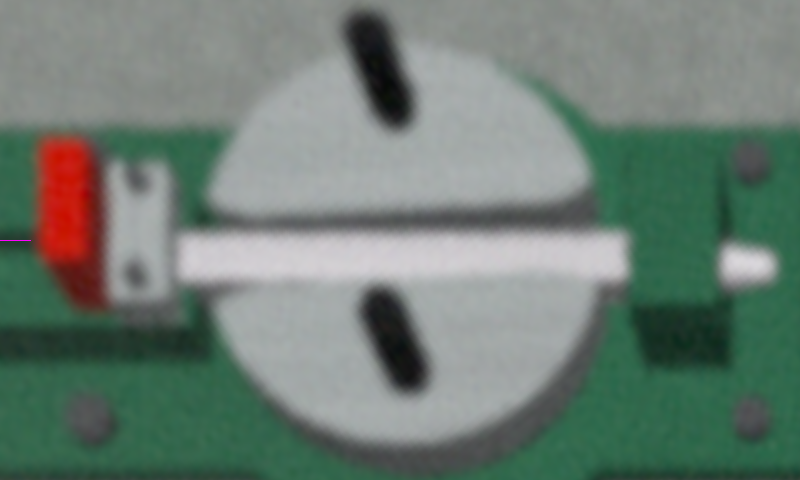

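View pics/f2.png

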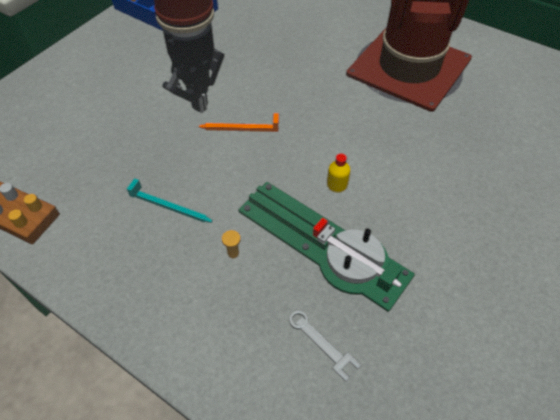

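The rectified view shows the red tab against the strap (105,300), the bar lying in the slot and the nose out beyond the keeper (750,265). In the scene view the bottle, collet, spanner and both look-alikes stand where they were.

```bash
python3 -c "
from bench import workorder
print(workorder.finish_job())"
```

```text
the job is handed in; nothing more can be done
None
```

The spindle is locked, and I handed the job in at about 12.1 s. I turned the disc by its pegs with the closed fingertips, then pushed the aluminium bar by its red tab through the slot and the keeper until the tab met the strap.

**Disc:** My first push overshot by about 6°, so I pushed the opposite peg back. The last image before the bar went in showed the slot about 2.4° past exact alignment, against about 0.8° in the view before I backed off. I did not correct it further, and the bar went through with only about 1 N of force.

**Tab home:** The finger stopped at fixture x = -94.5 mm, where I expected about -95 mm. The force rose to about 22 N, and a further push gave no more travel.

**Final pictures:** The tab sits against the strap, the bar lies down in the guide and slot, and the nose sticks out beyond the keeper. The oil bottle, collet, spanner and both look-alike bars had not visibly moved, and the arm was clear of everything. These checks used only the scene camera, because the arm blocked the top camera's view of the disc when I tried it mid-job and I did not use it again at the end.

**Slips:** One early row had a wrong unit (2 m instead of 2 mm). It was capped at 41.7 mm in free space and touched nothing.

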